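# Index the spice carousel and load the pepper

## Robot

A 7-joint arm with a two-finger parallel gripper is mounted at the origin on the work surface; the furniture and walls round the work are solid. World frame = base frame: x ahead of the robot, y to its left, z up, the work surface at z = 0. Lengths are in m, angles in rad, forces in N, time in s.
With the tool pointing down it reaches from about 0.35 to 0.9 m from the base axis. Payload 7.2 kg.
Tool frame: the origin (TCP) lies between the finger pads; the fingertips stand 11 mm ahead of it and the grasp point (between the pads) lies 8 mm behind it (r.tips_ahead is the distance from the TCP to the fingertips, in m); z points along the fingers, y is the line along which they close (so a half turn about z gives the same grasp; the last joint's range is limited). The gripper opens to 85 mm and grips with 20 to 120 N. Pads are 22 mm wide; open, the fingers measure 114 mm over their backs; the gripper's body (76 mm by 85 mm) begins 54 mm behind the grasp point. The pads swing forward as they close: fully open they stand 13 mm farther back than shut.
Start: joints at [-1.297, 0.411, -0.013, 1.596, 0.006, 1.134, -0.082], TCP at [0.209, 0.589, 0.242] pointing down, gripper open.
Joint ranges: [-2.95, 2.95], [-0.29, 1.99], [-1.47, 1.44], [0.14, 2.54], [-1.03, 4.17], [0.13, 1.85], [-2.86, 2.86]. Speed limits (rad/s): [2.39, 2.39, 3.01, 3.01, 3.14, 3.14, 3.14].

## Interface

Orientations are given as a 3x3 rotation matrix whose columns are the frame's x, y, z axes.
In Python, from station import sensors, get_image, get_calibration, workorder, r gives the robot as it stands.
- The arm moves only by the tool play_rows, never from a script. Its argument "steps" is one flat list of numbers, 5 for each row, row after row: the shift along the tool's x, y, z in cm, then the turn about the tool's z in rad, then the gripper command: -1 is shut, 1 is fully open, values between are in proportion. In form: [tx, ty, tz, yaw, fingers, tx, ty, tz, yaw, fingers, ...]. A call has 1 to 8 rows; each row is the pose to reach, as a shift and turn from the pose commanded when the call began, along the tool's axes at that moment; what a row does not reach only later rows make up. A row lasts 1/8 s, in which the tool goes at most 62.5 mm and 10.7 degrees, less where a joint would pass 70% of its speed; a pose out of reach is approached as far as the arm can. A call with a gripper value outside its range is refused whole. The fingers move at their own pace and stop on an object; the grip force is fixed at half the most. Time passes only in rows, so rows that repeat a pose let the fingers close. It gives the time, the measured TCP pose, the force, the opening and the grip force at its end, in the units of the state.
- sensors.get_state(): the state, without advancing time (a new reading comes with each control period).
- get_image(name): name is "side" or "top" or "wrist"; returns the picture (384x512x3 uint8, red, green, blue); there is no depth.
- get_calibration(name): a dict with "fx", "fy", "cx", "cy" (pixels), "xyz" and "attitude" of the camera in the world. Camera axes: x right, y down, z forward; pixel columns grow to the right and rows downward; lengths in m; the calibration is good to about 2 mm. A picture is of the moment at which its call begins: read the wrist's pose just before it. get_calibration takes no time and is no camera call; for the wrist camera it gives the pose at the moment of the call.
- workorder.finish_job(): hands the job in; it is judged then, once.
The state is a dict: "t": time; "joints": joint angles; "qvel": joint speeds; "tau": joint torques, N m; "tcp_pos": TCP position; "tcp_rot": TCP orientation; "wrist_force": force on the tool from outside, world axes, zero at the start; "torque": the same for the moment, N m; "grip_width": finger opening in m; "gripper_force": force on a finger pad.
Only numpy, scipy, OpenCV 4.12 (cv2) and the standard library are available. Lean on these libraries where they do the work, as an engineer would, in place of code of your own. Each camera call takes 0.05 s, during which the arm holds its last target. There are 200 camera calls.

## Task

The spice carousel was left between two positions: push it round anticlockwise (seen from above; its posts are there to push on) until its empty pocket comes to the front and the catch drops in and stops it, and press it against that stop with about 10 N for a moment, feeling for it and never pushing harder than 20 N. Then set the pepper shaker (dark body, white cap) gently upright on the floor of that empty pocket, let go of it with the carousel still in its catch, and leave the loose spice jar where it stands.

Things in the scene. Friction and masses are not known exactly. Their poses are not given: they have to be found in the camera images.
- base: Dark round carousel base, 208 mm across, 34 mm high, fixed to the worktop. Origin: on the worktop at the axis of rotation; z up. Its -x axis is the front, marked by a small tongue that sticks out low down in front (to 137 mm from the axis).
- front (a point): Tip of the front tongue, 135 mm from the axis, 12 mm above the worktop.
- hub (a point): Top of the small steel hub at the centre of the wooden tray, on the axis, 54 mm above the worktop. Tray: 244 mm across, flat top (its floor) 44 mm above the worktop. It has 4 pockets at 90 degrees, 75 mm from the axis; all but one hold fixed jars up to 106 mm tall.
- tray (a joint): Angle of the tray (rad), growing anticlockwise seen from above, 0 with the empty pocket exactly to the front. Starts at -0.95 to -0.45. Turns stiffly (1.5 to 3 N at a post) and stays where it is left. The stop is NOT exactly at 0: the hidden catch was set by hand and stops the tray somewhere from -0.15 to +0.15; it cannot be seen and must be felt.
- catch (a joint): Height of the hidden spring pin under the tray (m): 0 while running between positions, rising over about the last 0.2 rad of travel to 0.008 when dropped in (it counts above 0.006). Then it stops the tray square and hard against further anticlockwise turning; backward turning pushes it out again down a ramp.
- pocket (a point): Centre of the floor of the empty pocket, 75 mm from the axis, on the tray's floor. The pocket is a round steel collar standing on the floor: 49 mm inside, 55 mm outside, 16 mm high, with a plain mouth. It moves with the tray.
- post (a point): Centre of the top of the push post that leads the empty pocket by 45 degrees (anticlockwise of it). Upright steel post 14 mm thick, 104 mm from the axis, standing 52 mm above the tray floor (top 96 mm above the worktop) on a foot 22 mm across and 5 mm high. Three like it stand every 90 degrees.
- pepper_shaker: Pepper shaker, dark waisted body with a white cap, 42 mm across, 88 mm tall, 0.16 kg, loose on the worktop left or right of the carousel. Origin: centre of its underside; z up along its axis.
- spice_jar: Loose spice jar with a coloured lid, straight, 42 mm across, 106 mm tall, on the other side of the carousel; a bystander to leave alone. Origin: centre of its underside.
There are look-alikes about, which are no part of the job. Leave any pink look-alike of the pepper_shaker alone.

How it is judged:
By the outcome, as a careful person would: the job done as asked, in the order asked, and still so for the second after the job is handed in, with the robot touching nothing.
It also fails if it takes over 64 s, if anything falls off the work surface, if the arm or the gripper's body presses on something with over 40 N, if the wrist force passes 120 N, or if a joint passes its speed limit or range.

## Working session

There is one attempt and no reset: what is moved stays moved. The work goes in short steps, Python scripts to look and compute and a tool call to move; the robot and the scene stay as the last step left them, time stands still between calls to the robot, and variables do not carry over. Pictures are saved under pics/ and viewed, at most 11 in all, crops included, and the job is handed in when it is done.

Besides the shell and the picture viewer there is one more tool, called as name(argument=value, ...), one argument or row to a line, values as JSON. play_rows: Moves the arm, as the interface text tells. Its arguments: {"type":"object","properties":{"steps":{"type":"array"}},"required":["steps"]}

```bash
mkdir -p pics; ls; python3 - <<'E'
from station import sensors,get_image,get_calibration,r
import cv2
s=sensors.get_state();print(s)
for n in("top","side"):
    im=get_image(n);cv2.imwrite(f"pics/{n}0.png",im[:,:,::-1]);c=get_calibration(n);print(n,c)
E
```

```text
pics
{'t': 0.0, 'joints': array([-1.29720104,  0.41192131, -0.01271896,  1.59705987,  0.00558546,
        1.13430923, -0.08221417]), 'qvel': array([-3.22752750e-04,  3.40757905e-05,  1.19865072e-04,  1.74473735e-04,
        8.15225756e-04,  2.52255116e-03,  4.60633392e-04]), 'tau': array([ 2.01399112e-04, -6.00638366e+01,  6.82737585e-01, -2.99399650e+01,
        1.38678544e-02,  1.06963614e-02,  1.88787533e-05]), 'tcp_pos': array([0.20935323, 0.58837264, 0.24143321]), 'tcp_rot': array([[-9.42158068e-01,  3.35168560e-01, -4.59763166e-04],
       [ 3.35168859e-01,  9.42156719e-01, -1.59750837e-03],
       [-1.02265622e-04, -1.65920369e-03, -9.99998618e-01]]), 'wrist_force': array([-0.39825537, -0.28248686,  0.10108755]), 'torque': array([ 0.03235963, -0.01651947,  0.00599561]), 'gripper_force': 0.0, 'grip_width': 0.0855550423131218}
top {'fx': 385.010901701433, 'fy': 385.010901701433, 'cx': 255.11854599240525, 'cy': 186.32684867479472, 'xyz': array([0.46767245, 0.00904126, 1.20394347]), 'attitude': array([[-0.02104109, -0.99303329,  0.11594033],
       [-0.99977437,  0.02056108, -0.0053347 ],
       [ 0.00291368, -0.11602642, -0.99324185]])}
side {'fx': 458.69481915221996, 'fy': 458.69481915221996, 'cx': 249.0250919213406, 'cy': 194.4129784781862, 'xyz': array([ 0.00539596, -1.02105864,  0.84573171]), 'attitude': array([[ 0.8760701 , -0.27002227,  0.39948611],
       [-0.48213309, -0.47853592,  0.73386038],
       [-0.00699019, -0.83551861, -0.54941769]])}
```

View pics/top0.png

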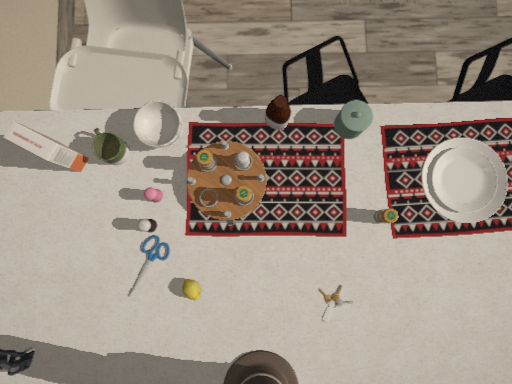

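View pics/side0.png

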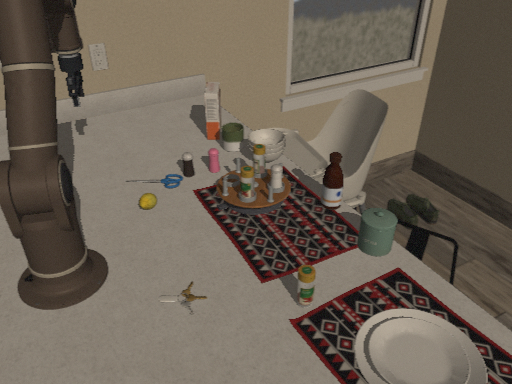

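The top view shows the carousel around (227,181), the empty pocket near (208,197), the pepper shaker near (148,226), its pink look-alike at (153,195) and the loose jar at (387,216). In the side view the pepper is at (188,165). I'll zoom in next.

```bash
python3 - <<'E'
import cv2
a=cv2.imread("pics/top0.png")[130:250,125:285];cv2.imwrite("pics/c1.png",cv2.resize(a,None,fx=5,fy=5,interpolation=cv2.INTER_CUBIC))
a=cv2.imread("pics/side0.png")[135:225,170:310];cv2.imwrite("pics/c2.png",cv2.resize(a,None,fx=5,fy=5,interpolation=cv2.INTER_CUBIC))
E
cat > h.py <<'E'
import numpy as np
from station import get_calibration
def at(n,u,v,z):
    c=get_calibration(n);R=np.array(c["attitude"]);p=np.array(c["xyz"])
    d=R@np.array([(u-c["cx"])/c["fx"],(v-c["cy"])/c["fy"],1]);return p+d*(z-p[2])/d[2]
def px(n,X):
    c=get_calibration(n);q=np.array(c["attitude"]).T@(np.array(X)-c["xyz"]);return np.array([c["fx"]*q[0]/q[2]+c["cx"],c["fy"]*q[1]/q[2]+c["cy"]])
E
```

```text
(no output)
```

View pics/c1.png

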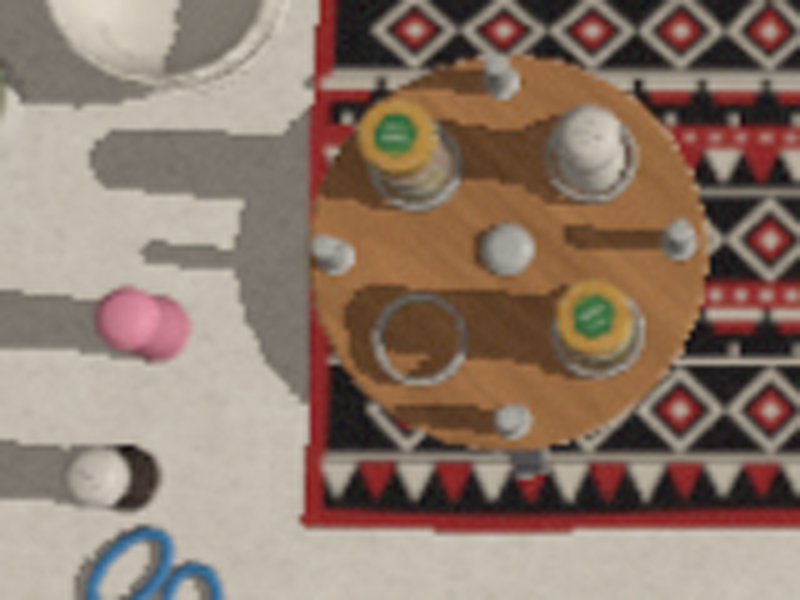

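View pics/c2.png

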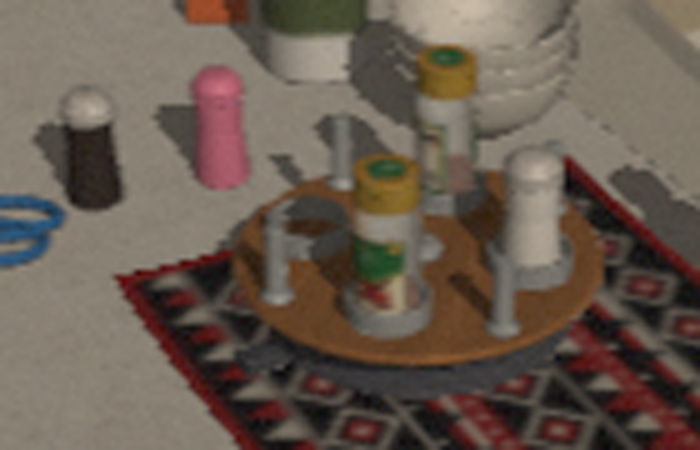

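The pixel values come from crop c1: the hub is at (507,249), the empty collar at (420,339) and the tongue tip at (530,465). Post tops are at (512,412), (330,247), (500,72) and (682,232). The pepper cap is at (97,478), with its foot around (138,478).

```bash
python3 - <<'E'
from h import *
f=lambda u,v,z:at("top",124.6+u/5,129.6+v/5,z)
h=f(507,249,.054);ton=f(530,470,.012);poc=f(420,339,.060)
print("hub",h,"tongue",ton-h,np.linalg.norm((ton-h)[:2]),np.arctan2(*(ton-h)[1::-1]))
print("pocket",poc,poc-h,np.linalg.norm((poc-h)[:2]),np.arctan2(*(poc-h)[1::-1]))
for p in[(512,412),(330,247),(500,72),(682,232)]:
    q=f(*p,.096);d=q-h;print("post",q,np.hypot(*d[:2]),np.arctan2(d[1],d[0]))
print("pepper cap",f(97,478,.08),"foot",f(138,478,.005))
s=lambda u,v,z:at("side",169.6+u/5,134.6+v/5,z)
print("pepper side",s(93,195,0.0),s(87,105,.07),"hub side",s(428,240,.054), "pink",s(222,175,0),"ton",s(255,355,.012))
for n,q in("bowl",f(160,0,.05)),("jar2",f(600,315,.1)):print(n,q)
E
```

```text
hub [0.62472672 0.09013181 0.054     ] tongue [-0.1319686  -0.00952103 -0.042     ] 0.1323116051482173 -3.0695712373363166
pocket [0.57085521 0.14220844 0.06      ] [-0.05387151  0.05207664  0.006     ] 0.07492740037872896 2.373133866166757
post [0.524398   0.08545701 0.096     ] 0.10043757173848845 -3.095031558440539
post [0.62228268 0.18985282 0.096     ] 0.0997509595196577 1.5953002227606354
post [0.72387103 0.08999043 0.096     ] 0.09914440998400263 -0.0014259310249534966
post [ 0.62686045 -0.01463627  0.096     ] 0.10478980554420515 -1.5504329502900356
pepper cap [0.49197739 0.32784013 0.08      ] foot [0.49306662 0.32375048 0.005     ]
pepper side [0.49497782 0.33638453 0.        ] [0.49877283 0.34206035 0.07      ] hub side [0.63254076 0.08811834 0.054     ] pink [0.58836975 0.31643388 0.        ] ton [0.50123302 0.08021316 0.012     ]
bowl [0.7838149  0.30135451 0.05      ]
jar2 [0.5789698  0.03379347 0.1       ]
```

play_rows(
  steps=[-44.6,-32.7,3,-0.342,-1,-44.6,-32.7,3,-0.342,-1,-44.6,-32.7,3,-0.342,-1,-44.6,-32.7,3,-0.342,-1,-44.6,-32.7,3,-0.342,-1,-44.6,-32.7,3,-0.342,-1,-44.6,-32.7,3,-0.342,-1,-44.6,-32.7,3,-0.342,-1],
)

```text
t: 1.1
tcp_pos: [0.4906, 0.174, 0.2151]
tcp_rot: [[-1.0, -0.0, 0.0], [-0.0, 1.0, 0.0], [-0.0, 0.0, -1.0]]
wrist_force: [0.6, 0.7, 0.5]
grip_width: 0.0002
gripper_force: 0.0
```

play_rows(
  steps=[-2.7,-4,4,0,-1,-2.7,-4,10,0,-1,-2.7,-4,13.2,0,-1,-2.7,-4,13.2,0,-1,-2.7,-4,13.2,0,-1],
)

```text
t: 1.72
tcp_pos: [0.5176, 0.1361, 0.0843]
tcp_rot: [[-1.0, -0.0, 0.001], [-0.0, 1.0, 0.0], [-0.001, 0.0, -1.0]]
wrist_force: [-0.5, 0.0, 0.1]
grip_width: 0.0
gripper_force: 0.0
```

```bash
python3 - <<'E'
from station import get_image,r
import cv2,numpy as np
from h import *
print(r.tips_ahead)
a=get_image("top")[:,:,::-1][130:250,125:285];a=cv2.resize(a,(640,480),interpolation=cv2.INTER_CUBIC)
b=get_image("wrist")[:,:,::-1]
print({k:np.round(v,3).tolist() for k,v in get_calibration("wrist").items()})
b=cv2.resize(b,(400,300));c=cv2.resize(a,(400,300));cv2.imwrite("pics/d1.png",np.hstack([c,b]))
E
```

```text
0.011
{'fx': 321.822, 'fy': 321.822, 'cx': 256.452, 'cy': 195.441, 'xyz': [0.437, 0.136, 0.217], 'attitude': [[-0.0, 0.949, 0.316], [1.0, -0.0, 0.001], [0.001, 0.316, -0.949]]}
```

View pics/d1.png

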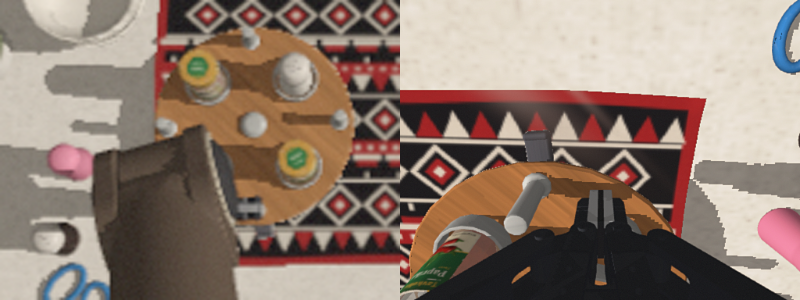

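The post top shows at (540,180) in the wrist half of the picture. The closed fingers, near (600,210), stand on its trailing side, clear of everything, so I can start pushing along the arc.

```bash
cat > arc.py <<'E'
import sys,numpy as np
from station import sensors
H=np.array([.626,.089]);R=.104
def rows(p1,n):
    s=sensors.get_state();p=s["tcp_pos"][:2];M=s["tcp_rot"];p0=np.arctan2(*(p-H)[::-1])%(2*np.pi)
    th=np.arctan2(M[1,1],M[0,1])
    R0=np.hypot(*(p-H));out=[]
    for f in np.arange(1,n+1)/n:
        a=p0+(p1-p0)*f;rr=R0+(R-R0)*f
        d=H+rr*np.array([np.cos(a),np.sin(a)])-p
        y=-f*((p1+.1-np.pi/2-th+np.pi)%(2*np.pi)-np.pi)
        out+=[round(100*d@M[:2,0],2),round(100*d@M[:2,1],2),0,round(y,3),-1]
    print("phi",p0,"R",R0,"q7",s["joints"][6]);print(out)
rows(float(sys.argv[1]),int(sys.argv[2]))
E
python3 arc.py 3.02 8
```

```text
phi 2.7289534651276006 R 0.11786949317228423 q7 1.3159735028601258
[np.float64(0.0), np.float64(-0.46), 0, np.float64(0.003), -1, np.float64(-0.01), np.float64(-0.91), 0, np.float64(0.006), -1, np.float64(-0.05), np.float64(-1.36), 0, np.float64(0.008), -1, np.float64(-0.1), np.float64(-1.8), 0, np.float64(0.011), -1, np.float64(-0.17), np.float64(-2.23), 0, np.float64(0.014), -1, np.float64(-0.25), np.float64(-2.65), 0, np.float64(0.017), -1, np.float64(-0.35), np.float64(-3.06), 0, np.float64(0.019), -1, np.float64(-0.47), np.float64(-3.47), 0, np.float64(0.022), -1]
```

play_rows(
  steps=[0,-0.6,0,0,-1,-0.1,-1.2,0,0,-1,-0.15,-1.6,0,0,-1,-0.2,-2.0,0,0,-1,-0.2,-2.3,0,0,-1,-0.3,-2.65,0,0,-1,-0.35,-3.05,0,0,-1,-0.4,-3.45,0,0,-1],
)

```text
t: 2.82
tcp_pos: [0.5204, 0.1018, 0.0831]
tcp_rot: [[-1.0, -0.001, -0.001], [-0.001, 1.0, 0.001], [0.001, 0.001, -1.0]]
wrist_force: [-2.8, 3.3, 0.7]
grip_width: -0.0001
gripper_force: 1.8
```

```bash
sed -i 's/\[round(100/[float(x) for x in (round(100/; s/round(y,3),-1\]/round(y,3),-1)]/' arc.py; python3 arc.py 3.30 8
```

```text
phi 3.020844445304623 R 0.1064100876472687 q7 1.3830175089790613
[0.01, -0.37, 0.0, -0.032, -1.0, 0.0, -0.74, 0.0, -0.064, -1.0, -0.01, -1.11, 0.0, -0.097, -1.0, -0.04, -1.48, 0.0, -0.129, -1.0, -0.09, -1.85, 0.0, -0.161, -1.0, -0.14, -2.21, 0.0, -0.193, -1.0, -0.21, -2.57, 0.0, -0.225, -1.0, -0.29, -2.92, 0.0, -0.257, -1.0]
```

play_rows(
  steps=[0,-0.37,0,-0.03,-1,0,-0.74,0,-0.065,-1,0,-1.1,0,-0.1,-1,-0.05,-1.5,0,-0.13,-1,-0.1,-1.85,0,-0.16,-1,-0.15,-2.2,0,-0.19,-1,-0.2,-2.55,0,-0.225,-1,-0.3,-2.9,0,-0.26,-1],
)

```text
t: 3.82
tcp_pos: [0.5239, 0.072, 0.0832]
tcp_rot: [[-0.966, -0.26, -0.0], [-0.26, 0.966, -0.0], [0.0, -0.0, -1.0]]
wrist_force: [-4.0, 2.7, -0.3]
grip_width: -0.0001
gripper_force: 1.7
```

```bash
python3 arc.py 3.53 8; python3 -c "
from station import *
import cv2;cv2.imwrite('pics/e1.png',get_image('wrist')[:,:,::-1])"
```

```text
phi 3.3069738403569864 R 0.10351701861860098 q7 1.6600286691304895
[0.03, -0.29, 0.0, -0.028, -1.0, 0.05, -0.58, 0.0, -0.056, -1.0, 0.07, -0.86, 0.0, -0.085, -1.0, 0.07, -1.15, 0.0, -0.113, -1.0, 0.07, -1.44, 0.0, -0.141, -1.0, 0.06, -1.73, 0.0, -0.169, -1.0, 0.04, -2.02, 0.0, -0.198, -1.0, 0.01, -2.31, 0.0, -0.226, -1.0]
```

View pics/e1.png

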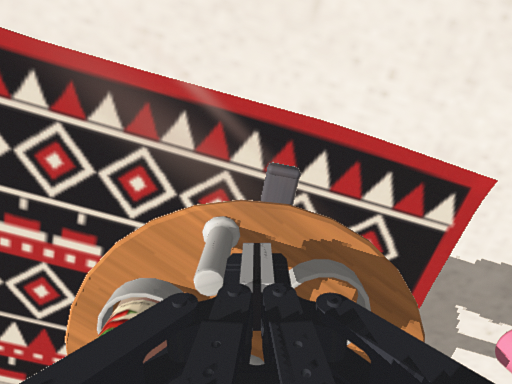

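The post top is at (220,230), touching the left finger. The collar trails at (330,280) and the tongue is at (280,183). The push is running as planned.

play_rows(
  steps=[0,-0.3,0,-0.03,-1,0.05,-0.58,0,-0.055,-1,0.05,-0.86,0,-0.085,-1,0.05,-1.15,0,-0.11,-1,0.05,-1.44,0,-0.14,-1,0.05,-1.73,0,-0.17,-1,0,-2.0,0,-0.2,-1,0,-2.2,0,-0.225,-1],
)

```text
t: 4.88
tcp_pos: [0.5298, 0.0509, 0.0833]
tcp_rot: [[-0.884, -0.468, 0.0], [-0.468, 0.884, 0.0], [-0.0, -0.0, -1.0]]
wrist_force: [-0.3, 2.9, 1.5]
grip_width: 0.0002
gripper_force: 1.7
```

```bash
python3 arc.py 3.60 8
```

```text
phi 3.5190067301972254 R 0.1034528369729962 q7 1.8923862364534239
[0.02, -0.1, 0.0, -0.009, -1.0, 0.03, -0.21, 0.0, -0.018, -1.0, 0.05, -0.31, 0.0, -0.027, -1.0, 0.06, -0.42, 0.0, -0.036, -1.0, 0.08, -0.52, 0.0, -0.045, -1.0, 0.09, -0.62, 0.0, -0.054, -1.0, 0.1, -0.73, 0.0, -0.063, -1.0, 0.11, -0.83, 0.0, -0.071, -1.0]
```

play_rows(
  steps=[0,-0.1,0,-0.01,-1,0,-0.2,0,-0.02,-1,0,-0.3,0,-0.03,-1,0.05,-0.4,0,-0.04,-1,0.05,-0.5,0,-0.05,-1,0.05,-0.6,0,-0.06,-1,0.05,-0.7,0,-0.07,-1],
)

```text
t: 5.75
tcp_pos: [0.5324, 0.0446, 0.0832]
tcp_rot: [[-0.849, -0.528, -0.0], [-0.528, 0.849, 0.0], [0.0, 0.0, -1.0]]
wrist_force: [-0.1, 4.5, 1.3]
grip_width: 0.0003
gripper_force: 1.8
```

```bash
python3 arc.py 3.64 8
```

```text
phi 3.584779311557334 R 0.10365005595332101 q7 1.9638772220098317
[0.01, -0.07, 0.0, -0.005, -1.0, 0.02, -0.14, 0.0, -0.011, -1.0, 0.04, -0.21, 0.0, -0.016, -1.0, 0.05, -0.28, 0.0, -0.021, -1.0, 0.06, -0.35, 0.0, -0.027, -1.0, 0.07, -0.43, 0.0, -0.032, -1.0, 0.07, -0.5, 0.0, -0.037, -1.0, 0.08, -0.57, 0.0, -0.042, -1.0]
```

play_rows(
  steps=[0,-0.05,0,-0.005,-1,0,-0.1,0,-0.01,-1,0,-0.15,0,-0.015,-1,0.03,-0.2,0,-0.02,-1,0.03,-0.25,0,-0.025,-1,0.03,-0.3,0,-0.03,-1],
)

```text
t: 6.5
tcp_pos: [0.5338, 0.0419, 0.0832]
tcp_rot: [[-0.833, -0.553, 0.0], [-0.553, 0.833, 0.0], [-0.0, 0.0, -1.0]]
wrist_force: [-0.6, 4.3, 1.0]
grip_width: 0.0001
gripper_force: 1.7
```

play_rows(
  steps=[0,-0.05,0,-0.005,-1,0,-0.1,0,-0.01,-1,0,-0.15,0,-0.015,-1,0.03,-0.2,0,-0.02,-1,0.03,-0.25,0,-0.025,-1,0.03,-0.3,0,-0.03,-1],
)

```text
t: 7.25
tcp_pos: [0.5352, 0.0392, 0.0832]
tcp_rot: [[-0.816, -0.577, 0.0], [-0.577, 0.816, 0.0], [-0.0, 0.0, -1.0]]
wrist_force: [0.0, 3.2, 0.9]
grip_width: 0.0004
gripper_force: 1.4
```

play_rows(
  steps=[0,-0.05,0,-0.005,-1,0,-0.1,0,-0.01,-1,0,-0.15,0,-0.015,-1,0.03,-0.2,0,-0.02,-1,0.03,-0.25,0,-0.025,-1,0.03,-0.3,0,-0.03,-1],
)

```text
t: 8.0
tcp_pos: [0.5366, 0.0363, 0.0832]
tcp_rot: [[-0.799, -0.601, -0.0], [-0.601, 0.799, -0.0], [0.0, -0.0, -1.0]]
wrist_force: [-0.1, 1.6, 0.1]
grip_width: 0.0002
gripper_force: 0.8
```

play_rows(
  steps=[0,-0.05,0,-0.005,-1,0,-0.1,0,-0.01,-1,0,-0.15,0,-0.015,-1,0.03,-0.2,0,-0.02,-1,0.03,-0.25,0,-0.025,-1,0.03,-0.3,0,-0.03,-1],
)

```text
t: 8.75
tcp_pos: [0.5381, 0.0339, 0.0831]
tcp_rot: [[-0.78, -0.625, -0.0], [-0.625, 0.78, -0.0], [0.0, 0.0, -1.0]]
wrist_force: [-0.2, 1.2, 0.5]
grip_width: -0.0001
gripper_force: 0.8
```

play_rows(
  steps=[0,-0.05,0,-0.005,-1,0,-0.1,0,-0.01,-1,0,-0.15,0,-0.015,-1,0.03,-0.2,0,-0.02,-1,0.03,-0.25,0,-0.025,-1,0.03,-0.3,0,-0.03,-1],
)

```text
t: 9.5
tcp_pos: [0.5398, 0.0315, 0.0832]
tcp_rot: [[-0.761, -0.648, -0.0], [-0.648, 0.761, 0.0], [0.0, 0.0, -1.0]]
wrist_force: [-1.7, 0.8, -0.9]
grip_width: 0.0001
gripper_force: 0.8
```

play_rows(
  steps=[0,-0.05,0,-0.005,-1,0,-0.1,0,-0.01,-1,0,-0.15,0,-0.015,-1,0.03,-0.2,0,-0.02,-1,0.03,-0.25,0,-0.025,-1,0.03,-0.3,0,-0.03,-1],
)

```text
t: 10.25
tcp_pos: [0.5416, 0.029, 0.0832]
tcp_rot: [[-0.741, -0.671, -0.0], [-0.671, 0.741, 0.0], [-0.0, 0.0, -1.0]]
wrist_force: [-1.3, 1.4, -0.2]
grip_width: 0.0002
gripper_force: 0.7
```

play_rows(
  steps=[0,-0.05,0,-0.005,-1,0,-0.1,0,-0.01,-1,0,-0.15,0,-0.015,-1,0.03,-0.2,0,-0.02,-1,0.03,-0.25,0,-0.025,-1,0.03,-0.3,0,-0.03,-1],
)

```text
t: 11.0
tcp_pos: [0.5434, 0.0266, 0.0832]
tcp_rot: [[-0.721, -0.693, 0.0], [-0.693, 0.721, 0.0], [-0.0, 0.0, -1.0]]
wrist_force: [-0.4, 1.1, -0.8]
grip_width: -0.0
gripper_force: 0.8
```

play_rows(
  steps=[0,-0.05,0,-0.005,-1,0,-0.1,0,-0.01,-1,0,-0.15,0,-0.015,-1,0.03,-0.2,0,-0.02,-1,0.03,-0.25,0,-0.025,-1,0.03,-0.3,0,-0.03,-1],
)

```text
t: 11.75
tcp_pos: [0.5453, 0.0242, 0.0832]
tcp_rot: [[-0.7, -0.714, 0.0], [-0.714, 0.7, 0.0], [-0.0, -0.0, -1.0]]
wrist_force: [-0.8, 1.7, -0.8]
grip_width: 0.0001
gripper_force: 0.8
```

play_rows(
  steps=[0,-0.05,0,-0.005,-1,0,-0.1,0,-0.01,-1,0,-0.15,0,-0.015,-1,0.03,-0.2,0,-0.02,-1,0.03,-0.25,0,-0.025,-1,0.03,-0.3,0,-0.03,-1],
)

```text
t: 12.5
tcp_pos: [0.5472, 0.0219, 0.0832]
tcp_rot: [[-0.678, -0.735, 0.0], [-0.735, 0.678, 0.0], [-0.0, -0.0, -1.0]]
wrist_force: [-0.6, 2.0, 0.2]
grip_width: 0.0004
gripper_force: 0.8
```

play_rows(
  steps=[0,-0.05,0,-0.005,-1,0,-0.1,0,-0.01,-1,0,-0.15,0,-0.015,-1,0.03,-0.2,0,-0.02,-1,0.03,-0.25,0,-0.025,-1,0.03,-0.3,0,-0.03,-1],
)

```text
t: 13.25
tcp_pos: [0.5478, 0.0208, 0.0831]
tcp_rot: [[-0.655, -0.756, -0.003], [-0.756, 0.655, 0.001], [0.001, 0.003, -1.0]]
wrist_force: [-7.4, 5.3, 4.2]
grip_width: 0.0002
gripper_force: 4.7
```

play_rows(
  steps=[0,-0.02,0,0,-1,0,-0.03,0,0,-1,0,-0.03,0,0,-1,0,-0.03,0,0,-1],
)

```text
t: 13.75
tcp_pos: [0.5479, 0.0208, 0.0831]
tcp_rot: [[-0.655, -0.756, -0.003], [-0.756, 0.655, 0.001], [0.001, 0.003, -1.0]]
wrist_force: [-6.4, 6.3, 5.7]
grip_width: 0.0002
gripper_force: 4.7
```

play_rows(
  steps=[0,-0.03,0,0,-1,0,-0.04,0,0,-1,0,-0.04,0,0,-1,0,-0.04,0,0,-1],
)

```text
t: 14.25
tcp_pos: [0.5479, 0.0207, 0.0831]
tcp_rot: [[-0.655, -0.756, -0.003], [-0.756, 0.655, 0.001], [0.001, 0.003, -1.0]]
wrist_force: [-7.5, 6.7, 6.2]
grip_width: 0.0
gripper_force: 5.2
```

Stop felt and pressed with about 10 N. Next I back off, rise and look at the pocket.

play_rows(
  steps=[0,0.1,0,0,-1,0,0.6,0,0,-1,0,2,-3,0,-1,-1,4,-9,0.2,-1,-3.1,5.9,-14,0.4,-1,-3.1,5.9,-17,0.6,-1,-3.1,5.9,-17,0.78,-1,-3.1,5.9,-17,0.86,-1],
)

```text
t: 15.25
tcp_pos: [0.5261, 0.0807, 0.254]
tcp_rot: [[-1.0, 0.01, 0.003], [0.01, 1.0, -0.0], [-0.003, -0.0, -1.0]]
wrist_force: [0.7, -0.3, 0.5]
grip_width: 0.0001
gripper_force: 0.0
```

```bash
python3 -c "
from station import *
import cv2
c=get_calibration('wrist')
cv2.imwrite('pics/f1.png',get_image('wrist')[:,:,::-1])
import pickle;pickle.dump(c,open('f1.pkl','wb'));print(c['xyz'],sensors.get_state()['tcp_pos'],sensors.get_state()['t'])"
```

```text
[0.44541086 0.08123405 0.38563028] [0.52598885 0.08067684 0.25372204] 15.3
```

View pics/f1.png

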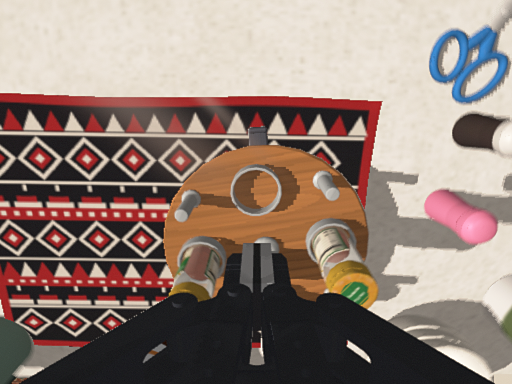

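The empty collar is centred near (256,190), the tongue at (258,135), and the post tops at (181,213) and (331,192). The pepper shaker lies at (465..505,133) and the pink one at (460,215).

```bash
python3 - <<'E'
import cv2,pickle,numpy as np
c=pickle.load(open('f1.pkl','rb'))
def at(u,v,z):
    R=c["attitude"];d=R@np.array([(u-c["cx"])/c["fx"],(v-c["cy"])/c["fy"],1]);p=c["xyz"];return (p+d*(z-p[2])/d[2])[:2]
im=cv2.imread('pics/f1.png');hsv=cv2.cvtColor(im,cv2.COLOR_BGR2HSV)
m=((hsv[...,1]<60)&(hsv[...,2]>90)).astype(np.uint8)*255
k=np.zeros_like(m);k[158:222,224:290]=m[158:222,224:290]
cs,_=cv2.findContours(k,cv2.RETR_CCOMP,cv2.CHAIN_APPROX_NONE)
cs=sorted(cs,key=len)[-2:]
for q in cs:
    e=cv2.fitEllipse(q);print(len(q),e,at(*e[0],.06))
    P=np.array([at(*p[0],.06) for p in q]);A=np.c_[2*P,np.ones(len(P))];s=np.linalg.lstsq(A,(P**2).sum(1),rcond=None)[0];print("circ",s[:2],np.sqrt(s[2]+s[:2]@s[:2]))
for n,u,v,z in[("tong",258,127,.012),("postL",181,213,.096),("postR",331,192,.096),("pepper foot",466,130,.02),("hub",266,244,.054)]:
    w=at(u,v,z);print(n,w)
pk=at(*e[0],.06);H=np.array([.626,.089])
E
```

```text
119 ((255.57395935058594, 188.9861297607422), (39.821533203125, 44.83758544921875), 88.77458953857422) [0.54640349 0.07923926]
circ [0.54685278 0.07923205] 0.02289029234593779
144 ((255.58160400390625, 189.95465087890625), (50.03290939331055, 50.71434783935547), 160.80673217773438) [0.54747842 0.07923523]
circ [0.54819034 0.07922697] 0.027355150612737886
tong [0.48718072 0.08255392]
postL [0.55876666 0.00715978]
postR [0.53896171 0.15069971]
pepper foot [0.49202806 0.31573674]
hub [0.61421976 0.09037805]
```

play_rows(
  steps=[5.6,24.2,0,0,1,5.6,24.2,0,0,1,5.6,24.2,0,0,1,5.6,24.2,0,0,1,5.6,24.2,0,0,1,5.6,24.2,0,0,1],
)

```text
t: 16.05
tcp_pos: [0.4711, 0.3228, 0.253]
tcp_rot: [[-1.0, 0.004, 0.001], [0.004, 1.0, -0.001], [-0.001, -0.001, -1.0]]
wrist_force: [0.2, -0.3, 0.3]
grip_width: 0.0847
gripper_force: 0.0
```

```bash
python3 -c "
from station import *
import cv2
c=get_calibration('wrist')
cv2.imwrite('pics/g1.png',get_image('wrist')[:,:,::-1])
import pickle;pickle.dump(c,open('g1.pkl','wb'));print(c['xyz'],sensors.get_state()['tcp_pos'],sensors.get_state()['t'])"
```

```text
[0.39065265 0.32293304 0.38471369] [0.47144827 0.32207549 0.25310303] 16.1
```

View pics/g1.png

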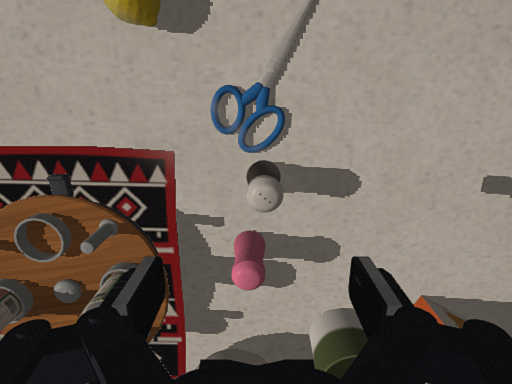

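The pepper cap is at (264,193), its foot circle spans columns 247–280 with the top edge at row 161, and the pink one is clear at (248,260).

```bash
python3 - <<'E'
import pickle,numpy as np
c=pickle.load(open('g1.pkl','rb'))
def at(u,v,z):
    R=c["attitude"];d=R@np.array([(u-c["cx"])/c["fx"],(v-c["cy"])/c["fy"],1]);p=c["xyz"];return (p+d*(z-p[2])/d[2])[:2]
print("cap",at(264,193,.073),"foot top edge",at(263.5,161,.002),at(247,172,.005),at(280,172,.005),"pink cap",at(248,272,.07),"collar",at(42,238,.06))
E
```

```text
cap [0.49094895 0.32998604] foot top edge [0.47313247 0.33085341] [0.48598377 0.31080974] [0.48613867 0.35084791] pink cap [0.58458881 0.31247961] collar [0.54673503 0.08368542]
```

play_rows(
  steps=[-2.2,0.85,6,0,1,-2.2,0.85,12,0,1,-2.2,0.85,17,0,1,-2.2,0.85,21.3,0,1,-2.2,0.85,21.3,0,1,-2.2,0.85,21.3,0,-1,-2.2,0.85,21.3,0,-1,-2.2,0.85,21.3,0,-1],
)

```text
t: 17.1
tcp_pos: [0.4938, 0.3324, 0.0424]
tcp_rot: [[-1.0, 0.005, 0.003], [0.005, 1.0, 0.002], [-0.003, 0.002, -1.0]]
wrist_force: [-2.4, -1.6, 10.1]
grip_width: 0.0356
gripper_force: 59.0
```

play_rows(
  steps=[0,0,0,0,-1,0,0,0,0,-1,0,0,0,0,-1,0,0,0,0,-1],
)

```text
t: 17.6
tcp_pos: [0.4938, 0.3324, 0.0425]
tcp_rot: [[-1.0, 0.005, 0.003], [0.005, 1.0, 0.002], [-0.003, 0.002, -1.0]]
wrist_force: [-0.3, -2.1, 9.0]
grip_width: 0.0355
gripper_force: 59.3
```

play_rows(
  steps=[0,0,-3,0,-1,0,0,-9,0,-1,0,0,-15,0,-1,-1.5,-6,-17,0,-1,-2.8,-12,-17,0,-1,-4,-18,-17,0,-1,-5.5,-25.3,-17,0,-1,-5.5,-25.3,-17,0,-1],
)

```text
t: 18.6
tcp_pos: [0.5471, 0.073, 0.2112]
tcp_rot: [[-1.0, 0.012, 0.002], [0.012, 1.0, -0.002], [-0.002, -0.002, -1.0]]
wrist_force: [0.7, 1.2, -0.5]
grip_width: 0.0352
gripper_force: 60.2
```

play_rows(
  steps=[0,0,0,0,-1,0,0,0,0,-1,0,0,0,0,-1],
)

```text
t: 18.98
tcp_pos: [0.5462, 0.0807, 0.2102]
tcp_rot: [[-1.0, 0.002, -0.0], [0.002, 1.0, 0.001], [0.0, 0.001, -1.0]]
wrist_force: [-0.4, 0.7, -1.2]
grip_width: 0.0353
gripper_force: 60.2
```

```bash
python3 -c "
from station import *
import cv2,numpy as np
c=get_calibration('wrist')
w=get_image('wrist')[:,:,::-1];s=get_image('side')[:,:,::-1][110:215,190:330]
import pickle;pickle.dump(c,open('h1.pkl','wb'));print(c['xyz'],sensors.get_state())
cv2.imwrite('pics/w1.png',w);cv2.imwrite('pics/h1.png',np.hstack([cv2.resize(w[80:330,120:400],(448,400)),cv2.resize(s,(350,400))]))"
```

```text
[0.46577682 0.08040789 0.34201823] {'t': 19.075, 'joints': array([-0.27340483,  0.31745185,  0.05063615,  1.81716038, -0.01904987,
        1.0075694 ,  1.35303349]), 'qvel': array([ 0.00560901,  0.00055597,  0.00441083,  0.00183107,  0.00075609,
       -0.00020155,  0.00229795]), 'tau': array([-1.88148668e-02, -5.19857490e+01,  1.12845641e+00, -2.84192151e+01,
        3.73487783e-03,  5.61838708e-03, -6.82075493e-03]), 'tcp_pos': array([0.54624277, 0.0800325 , 0.21012836]), 'tcp_rot': array([[-9.99996491e-01,  2.64205629e-03, -1.92331549e-04],
       [ 2.64200409e-03,  9.99996473e-01,  2.71157887e-04],
       [ 1.93047285e-04,  2.70648795e-04, -9.99999945e-01]]), 'wrist_force': array([ 0.13838119,  0.69070023, -1.37316399]), 'torque': array([ 0.0214915 , -0.00072407, -0.02922146]), 'gripper_force': 60.211669369509764, 'grip_width': 0.0352108414734961}
```

View pics/h1.png

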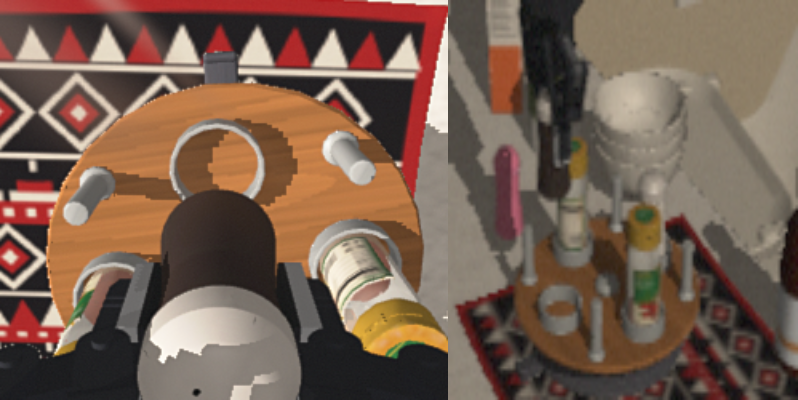

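The pepper hangs upright with its near lower rim at crop (218,190). The collar is centred near crop (217,163), and the catch is undisturbed.

```bash
python3 - <<'E'
import pickle,numpy as np,cv2
c=pickle.load(open('h1.pkl','rb'))
def at(u,v,z):
    R=c["attitude"];d=R@np.array([(u-c["cx"])/c["fx"],(v-c["cy"])/c["fy"],1]);p=c["xyz"];return (p+d*(z-p[2])/d[2])[:2]
z=.2101-.0425
g=lambda u,v,z:at(119.7+u/1.6,79.7+v/1.6,z)
print("foot near edge",g(218,190,z),"sides",g(161,235,z),g(276,235,z))
print("collar near outer edge",g(217,119,.06),"left",g(170,165,.06),"right",g(265,165,.06))
im=cv2.imread('pics/w1.png');hsv=cv2.cvtColor(im,cv2.COLOR_BGR2HSV)
m=(hsv[...,2]<60)
print("dark col256 rows",np.where(m[170:230,256])[0][:3]+170)
E
```

```text
foot near edge [0.52503956 0.08013974] sides [0.54249432 0.05909929] [0.54259902 0.10146193]
collar near outer edge [0.52011579 0.07952879] left [0.54650444 0.05268959] right [0.54663124 0.10677209]
dark col256 rows [199 200 202]
```

play_rows(
  steps=[-0.15,-0.05,4,0,-1,-0.15,-0.05,7,0,-1,-0.15,-0.05,9,0,-1,-0.15,-0.05,10,0,-1,-0.15,-0.05,10,0,-1,-0.15,-0.05,10,0,-1],
)

```text
t: 19.82
tcp_pos: [0.5486, 0.0784, 0.1111]
tcp_rot: [[-1.0, 0.005, 0.001], [0.005, 1.0, 0.0], [-0.001, 0.0, -1.0]]
wrist_force: [-0.2, 0.1, -1.3]
grip_width: 0.0352
gripper_force: 60.2
```

```bash
python3 -c "
from station import *
import cv2,numpy as np
w=get_image('wrist')[:,:,::-1];s=get_image('side')[:,:,::-1][150:220,200:300]
print(sensors.get_state()['tcp_pos'],sensors.get_state()['wrist_force'])
cv2.imwrite('pics/i1.png',np.hstack([cv2.resize(w[100:300,140:380],(480,400),interpolation=2),cv2.resize(s,(320,400))]))"
```

```text
[0.54858947 0.07832373 0.1111545 ] [ 0.017302    0.47371548 -1.78217076]
```

View pics/i1.png

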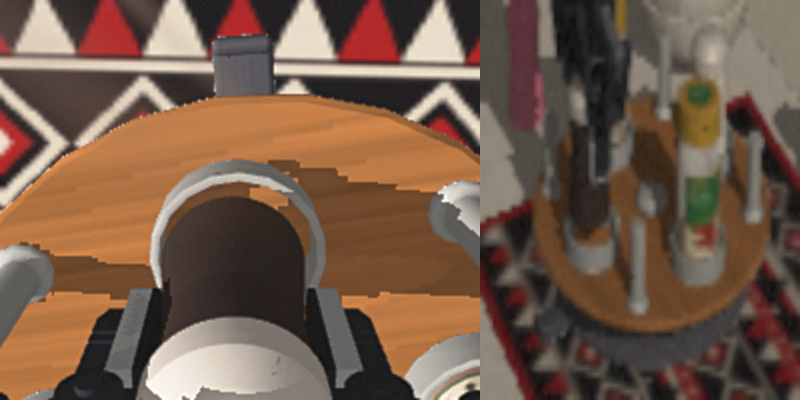

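The pepper foot (crop columns 162–305) sits about 1.3 mm left of the collar centre (150–326) and slightly far. I'll correct both and lower.

play_rows(
  steps=[0.15,0.12,0,0,-1,0.15,0.12,0.4,0,-1,0.15,0.12,0.8,0,-1,0.15,0.12,1.2,0,-1,0.15,0.12,1.6,0,-1,0.15,0.12,1.9,0,-1,0.15,0.12,2.1,0,-1,0.15,0.12,2.1,0,-1],
)

```text
t: 20.92
tcp_pos: [0.5471, 0.0795, 0.0892]
tcp_rot: [[-1.0, 0.005, 0.001], [0.005, 1.0, 0.0], [-0.001, 0.0, -1.0]]
wrist_force: [5.9, 0.4, -1.1]
grip_width: 0.0351
gripper_force: 60.2
```

play_rows(
  steps=[-0.1,0,0,0,-1,-0.2,0,0,0,-1,-0.2,0,0,0,-1],
)

```text
t: 21.3
tcp_pos: [0.5476, 0.0792, 0.0889]
tcp_rot: [[-1.0, 0.005, -0.002], [0.005, 1.0, -0.0], [0.002, -0.0, -1.0]]
wrist_force: [1.0, 0.2, -1.2]
grip_width: 0.0352
gripper_force: 60.3
```

play_rows(
  steps=[-0.05,0,0.05,0,-1,-0.05,0,0.1,0,-1,-0.05,0,0.15,0,-1,-0.05,0,0.15,0,-1],
)

```text
t: 21.8
tcp_pos: [0.5488, 0.0793, 0.0876]
tcp_rot: [[-1.0, 0.005, -0.0], [0.005, 1.0, -0.0], [0.0, -0.0, -1.0]]
wrist_force: [-0.0, 0.3, -1.4]
grip_width: 0.035
gripper_force: 60.3
```

play_rows(
  steps=[0,0,0.05,0,-1,0,0,0.1,0,-1,0,0,0.15,0,-1,0,0,0.15,0,-1],
)

```text
t: 22.3
tcp_pos: [0.549, 0.0794, 0.0865]
tcp_rot: [[-1.0, 0.005, 0.0], [0.005, 1.0, 0.0], [-0.0, 0.0, -1.0]]
wrist_force: [-0.9, -0.1, 2.8]
grip_width: 0.0352
gripper_force: 60.7
```

play_rows(
  steps=[0,0,0,0,0.4,0,0,0,0,0.4,0,0,0,0,0.4,0,0,0,0,0.4],
)

```text
t: 22.8
tcp_pos: [0.5489, 0.0794, 0.0861]
tcp_rot: [[-1.0, 0.005, -0.0], [0.005, 1.0, 0.0], [0.0, 0.0, -1.0]]
wrist_force: [0.9, 0.1, 0.6]
grip_width: 0.0599
gripper_force: 0.0
```

play_rows(
  steps=[0,0,-1,0,0.4,0,0,-3,0,0.4,0,0,-6,0,0.4,0,0,-10,0,0.4,0,0,-14,0,0.4,8,0,-18,0,0.4,10,0,-18,0,0.4,10,0,-18,0,0.4],
)

```text
t: 23.8
tcp_pos: [0.4472, 0.08, 0.2683]
tcp_rot: [[-1.0, 0.004, 0.003], [0.004, 1.0, 0.001], [-0.003, 0.001, -1.0]]
wrist_force: [0.7, 0.0, 0.3]
grip_width: 0.0598
gripper_force: 0.0
```

```bash
python3 -c "
from station import *
import cv2,numpy as np
w=get_image('wrist')[:,:,::-1];s=get_image('side')[:,:,::-1][150:220,200:300]
print(sensors.get_state()['tcp_pos'],sensors.get_state()['wrist_force'])
cv2.imwrite('pics/j1.png',np.hstack([cv2.resize(w,(480,400),interpolation=2),cv2.resize(s,(320,400))]))"
```

```text
[0.44940019 0.07989893 0.26719943] [ 0.34001491 -0.28046251  0.18113896]
```

View pics/j1.png

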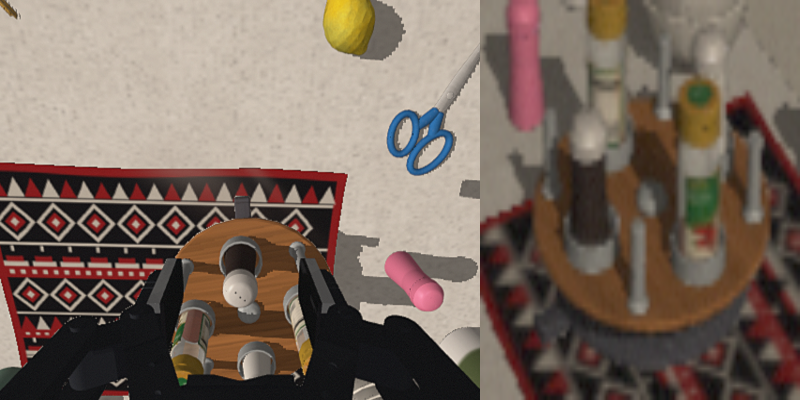

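The pepper stands upright in the collar, at (242,270) in the wrist half and (590,190) in the side half. The posts sit where they did at the stop and the gripper is clear, so I'm handing the job in.

```bash
python3 -c "
from station import workorder
print(workorder.finish_job())"
```

```text
the job is handed in; nothing more can be done
None
```

The job is handed in at about 24 s: I pushed the carousel to its stop and pressed it with about 10 N, then set the pepper shaker upright in the empty pocket and let go. The tray looked unmoved at its stop in the last picture, and I never touched the loose jar.

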